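# Full blast on the ground knife blank

## Robot

A 7-joint arm with a two-finger parallel gripper is mounted at the origin on the work surface. World frame = base frame: x ahead of the robot, y to its left, z up, the work surface at z = 0. Lengths are in m, angles in rad, forces in N, time in s.
With the tool pointing down it reaches from about 0.4 to 0.875 m from the base axis. Payload 19.3 kg.
Tool frame: the origin (TCP) lies on the centre line of the jaws, within the pads' length; the fingertips stand 8 mm ahead of it and the grasp point (between the pads) lies 11 mm behind it; z points along the fingers, y is the line along which they close (so a half turn about z gives the same grasp; the last joint's range is limited). The gripper opens to 85 mm and grips with 20 to 120 N. Pads are 22 mm wide; open, the fingers measure 114 mm over their backs; the gripper's body (76 mm by 85 mm) begins 54 mm behind the grasp point. The pads swing forward as they close: fully open they stand 13 mm farther back than shut.
Start: joints at [1.135, 0.521, -0.036, 1.599, 0.021, 1.021, -0.113], TCP at [0.224, -0.584, 0.239] pointing down, gripper open.
Joint ranges: [-2.91, 2.91], [-0.3, 2.13], [-1.5, 1.42], [0.17, 2.43], [-1.26, 4.41], [0.16, 1.93], [-2.52, 2.52]. Speed limits (rad/s): [1.89, 1.89, 2.39, 2.39, 3.01, 3.01, 3.01].

## Interface

Orientations are given as [roll, pitch, yaw] about the fixed x, y, z axes, in that order (R = Rz(yaw) Ry(pitch) Rx(roll)).
In Python, from workcell import status, grab_frame, camera_params, bot, search_frame, silhouettes gives the robot as it stands.
- The arm moves only by the shell command python3 -m creep 'ROWS' [FORCE]. ROWS is JSON, a list of rows, each a list of 5 numbers: the shift along the tool's x, y, z in units of 60 mm (1.0 is 60 mm), then the turn about the tool's z in units of 8 degrees (1.0 is 8 degrees), then the opening, from 0 (shut) to 1 (fully open). In form: [[x, y, z, twist, hand], ...]. A call has 1 to 5 rows; each row is the pose to reach, as a shift and turn from the pose commanded when the call began, along the tool's axes at that moment; what a row does not reach only later rows make up. A row lasts 1/8 s, in which the tool goes at most 62.5 mm and 10.7 degrees, less where a joint would pass 70% of its speed; a pose out of reach is approached as far as the arm can. A call with a gripper value outside its range is refused whole. The fingers move at their own pace and stop on an object; FORCE is the grip in N (left out, the last holds). Time passes only in rows, so rows that repeat a pose let the fingers close. It gives the time, the measured TCP pose, the force, the opening and the grip force at its end, in the units of the state.
- status.observe(): the state, without advancing time (a new reading comes with each control period).
- grab_frame(name): name is "scene" or "top" or "wrist"; returns the picture (384x512x3 uint8, blue, green, red); there is no depth.
- camera_params(name): a dict with "K" (3x3 intrinsics, pixels), "rvec" (rotation vector, rad) and "tvec" (3), from world to camera coordinates, as OpenCV has them; the wrist camera has in their place "tool_from_camera" (4x4, takes a point from camera to tool coordinates, whose origin is the TCP and whose axes are the flange's). Camera axes: x right, y down, z forward; pixel columns grow to the right and rows downward; lengths in m; the calibration is good to about 2 mm. A picture is of the moment at which its call begins: read the wrist's pose just before it. camera_params takes no time and is no camera call.
- bot.job_done(): hands the job in; it is judged then, once.
Trained networks look in the newest picture that a camera, given by its name, has taken for a name from the list of things; names that differ only in an ending like _2 or _b are one class to them, and where a whole thing is asked for, a point or a joint stands for the part that bears it (a point fixed in the world has none). Each returns a list of dicts, best first, with "p" (0 to 1); they miss things now and then, are a little off and sometimes report something else, mostly with a low value. They report only what shows in the picture. A call takes as long as a camera call.
- search_frame(camera, name): "extent" ([left, top, right, bottom] as shares, 0 to 1, of the picture: columns of its width, rows of its height, round what is visible of it).
- silhouettes(camera, name): "mask" (384x512 bool, what is visible of it) and "extent" ([left, top, right, bottom] as shares, 0 to 1, of the picture: columns of its width, rows of its height, round what is visible of it).
The state is a dict: "clock": time; "qpos": joint angles; "qd": joint speeds; "joint_efforts": joint torques, N m; "position": TCP position; "tool_rot": TCP orientation; "force": force on the tool from outside, world axes, zero at the start; "moment": the same for the moment, N m; "grip_width": finger opening in m; "finger_force": force on a finger pad.
Only numpy, scipy, OpenCV 4.12 (cv2) and the standard library are available. Lean on these libraries where they do the work, as an engineer would, in place of code of your own. Each camera call takes 0.05 s, during which the arm holds its last target. There are 200 camera calls.

## Task

The freshly ground knife blank in the clamp is dusty. Squeeze the trigger of the blow gun aimed at it, the one with the long thin nozzle, past its pressure point right into the second stage (full blast), hold it squeezed for about two seconds, then let go. Leave the trigger of the short-nozzled gun alone.

Things in the scene. Friction and masses are not known exactly. Their poses are not given: they have to be found in the camera images.
- long_gun: Blow gun with a long thin nozzle (tip 242 mm ahead), aimed at a knife blank in a green clamp. Lies on its side, fixed to an air pipe. Origin: on the bench under the middle of the squeezed grip; z up, x along nozzle. Grip: fixed black bar along y, height 85 mm (30 mm high), 22 mm thick, back face x=-17 mm. In front of it the trigger, a steel bar 40 mm long in y, 24 high, front face x=+30 mm free.
- short_gun: Bystander: the same gun (origin, axes, grip, trigger alike) but with a stubby black nozzle (tip 102 mm ahead), aimed at nothing. On both guns the barrel (32 mm thick) runs along x at y=+50 mm, height 85 mm, on a post; the air pipe stands at x=-6, y=-84 mm; nothing is under grip and trigger but the bench.
- long_gun_second (a joint): Second-stage travel of the long gun's trigger, 0 to 0.007 m. The trigger slides to -x: 6 mm softly (2 to 5 N, not counted here), then the pressure point (9 N), then these 7 mm (up to 14 N); front face then at x=+17 mm, 34 mm over grip and trigger (47 free). Springs back. The grip does not give: centre closing fingers on the gun's x=0, y=0, not on the free span.
- short_gun_first (a joint): First-stage travel of the short-nozzled gun's trigger in m: 0 (free) to 0.006. It must stay free.

How it is judged:
By the outcome, as a careful person would: the job done as asked, in the order asked, and still so for the second after the job is handed in, with the robot touching nothing.
It also fails if it takes over 32 s, if anything falls off the work surface, if the arm or the gripper's body presses on something with over 40 N, if the wrist force passes 120 N, or if a joint passes its speed limit or range.

## Working session

There is one attempt and no reset: what is moved stays moved. The work goes in short steps, Python scripts to look and compute and a shell command to move; the robot and the scene stay as the last step left them, time stands still between calls to the robot, and variables do not carry over. Pictures are saved under pics/ and viewed, at most 10 in all, crops included, and the job is handed in when it is done.

```bash
mkdir -p pics; ls
cat > h.py <<'E'
import numpy as np, cv2
from workcell import *
def snap(n,f):
    im=np.array(grab_frame(n)); cv2.imwrite('pics/'+f,im); return im
def ray(n,uv):
    c=camera_params(n);R,_=cv2.Rodrigues(np.array(c['rvec'],float));t=np.array(c['tvec'],float).ravel()
    d=np.linalg.inv(np.array(c['K']))@[uv[0],uv[1],1.]
    return -R.T@t, R.T@d
def atz(n,uv,z):
    o,d=ray(n,uv); return o+d*(z-o[2])/d[2]
E
python3 - <<'E'
from h import *
s=status.observe();print({k:np.round(v,3).tolist() for k,v in s.items()})
a=snap('top','top0.png');b=snap('scene','sc0.png')
for n in('top','scene'):
    for nm in('long_gun','short_gun'):
        for r in search_frame(n,nm)[:3]: print(n,nm,round(r['p'],2),np.round(np.array(r['extent'])*[512,384,512,384]))
cv2.imwrite('pics/both.png',cv2.resize(np.vstack([a,b]),(450,600)) if 0 else np.hstack([cv2.resize(a,(400,300)),cv2.resize(b,(400,300))]))
E
```

```text
pics
{'clock': 0.0, 'qpos': [1.135, 0.522, -0.036, 1.6, 0.021, 1.021, -0.113], 'qd': [-0.0, -0.001, 0.001, -0.0, 0.0, 0.001, 0.002], 'joint_efforts': [0.002, -92.71, 1.98, -36.992, 0.018, 0.008, 0.0], 'position': [0.223, -0.583, 0.239], 'tool_rot': [-3.141, 0.0, 0.366], 'force': [0.216, 0.657, 0.436], 'moment': [0.031, -0.027, -0.058], 'finger_force': 0.0, 'grip_width': 0.085}
top long_gun 0.93 [265.  43. 410. 201.]
top short_gun 0.9 [123. 128. 240. 238.]
scene long_gun 0.73 [116. 149. 219. 266.]
scene short_gun 0.94 [278. 159. 377. 256.]
```

View pics/top0.png

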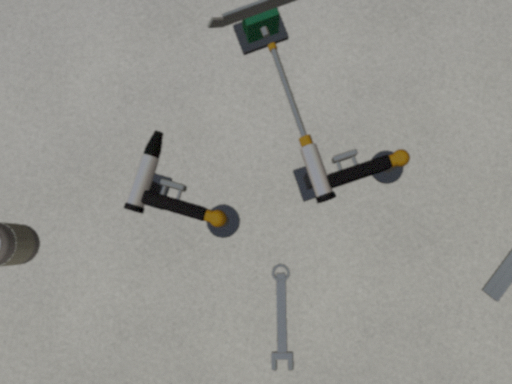

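View pics/sc0.png

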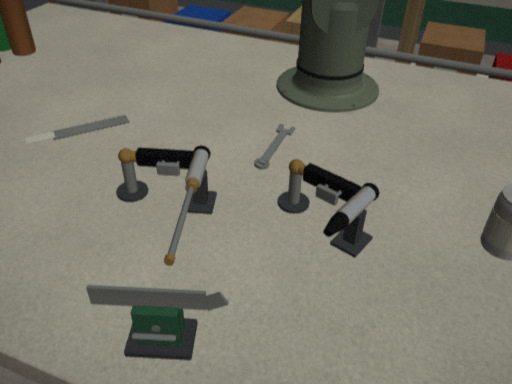

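The top view shows the long gun on the right: nozzle tip (272,46), trigger bar about (345,156), pipe ball (400,157) and pipe foot (387,167). In the scene view the tip is at (169,260), the ball at (126,156) and the trigger at (168,169). I'll fit the gun's planar pose to these points.

```bash
cat >> h.py <<'E'
def proj(n,P):
    c=camera_params(n)
    return cv2.projectPoints(np.array(P,float).reshape(-1,3),np.array(c['rvec'],float),np.array(c['tvec'],float),np.array(c['K'],float),None)[0].reshape(-1,2)
def w(p,L):
    c,s=np.cos(p[2]),np.sin(p[2]); L=np.atleast_2d(L)
    return np.c_[p[0]+c*L[:,0]-s*L[:,1],p[1]+s*L[:,0]+c*L[:,1],L[:,2]]
E
python3 - <<'E'
from h import *
from scipy.optimize import least_squares
print('tip',atz('top',(272,46),.085),'ball',atz('top',(401,157),.085),'foot',atz('top',(387,167),0),'trig',atz('top',(345,155),.097),'scene tip',atz('scene',(169,260),.085),'scene foot',atz('scene',(132,191),.0))
L=np.array([[.242,.05,.085],[-.006,-.084,.085],[-.006,-.084,0.005]])
T=np.array([[272,46],[401,157],[387,167]]);S=np.array([[169,260],[126,156],[132,191]])
f=lambda p:np.r_[(proj('top',w(p,L))-T).ravel(),(proj('scene',w(p,L))-S).ravel()]
b=min((least_squares(f,[.6,-.1,a]) for a in np.arange(0,6.3,.8)),key=lambda r:r.cost)
print(b.x,b.cost,f(b.x).round(1)); p=b.x
q=w(p,[[.03,-.02,.097],[.03,.02,.097],[.018,0,.097],[0,0,.085]])
print(q,proj('top',q),proj('scene',q))
# tool: y along gun x
s=status.observe();print(s['position'],s['tool_rot'],'reach',np.hypot(*p[:2]))
E
```

```text
tip [ 0.78236688 -0.01969085  0.085     ] ball [ 0.59024133 -0.22202528  0.085     ] foot [ 0.58946302 -0.22369842  0.        ] trig [ 0.59291501 -0.13075957  0.097     ] scene tip [ 0.78131466 -0.02093414  0.085     ] scene foot [ 0.5856237  -0.22487732  0.        ]
[ 0.5684737  -0.14087574  0.31237279] 2.723945818641198 [-0.5 -0.6  0.5  1.   0.2 -0.   0.5  1.4 -0.4 -0.5 -0.2 -0.9]
[[ 0.60316826 -0.15068836  0.097     ]
 [ 0.59087556 -0.11262408  0.097     ]
 [ 0.58560262 -0.13534403  0.097     ]
 [ 0.5684737  -0.14087574  0.085     ]] [[357.41920491 148.35331048]
 [333.50350649 156.512323  ]
 [348.11138935 159.50065565]
 [350.58877844 171.45301092]] [[155.08783684 163.56684632]
 [178.01510681 164.92178359]
 [168.04600223 160.27613399]
 [170.84867646 160.04827638]]
[ 0.2234873  -0.58356961  0.23909643] [-3.14120872e+00  4.48312259e-05  3.65795574e-01] reach 0.5856691201990899
```

```bash
python3 -m creep '[[0.5,-0.3,0,-0.8,1],[1.4,-0.85,0,-2,1],[2.3,-1.4,0,-3.2,1],[3.2,-1.9,0,-4.4,1],[4,-2.4,0,-5.4,1]]' 40
cat > rem.py <<'E'
from h import *
import sys
def rem(p,z,yaw=None):
    s=status.observe();P=np.array(s['position']);y=s['tool_rot'][2]
    d=np.array([p[0],p[1],z])-P;c,n=np.cos(y),np.sin(y)
    t=-((p[2]+np.pi/2-y+np.pi)%(2*np.pi)-np.pi)
    print('t',s['clock'],'pos',P.round(4),np.round(s['tool_rot'],3),'rows xyz',np.round([(c*d[0]+n*d[1])/.06,(n*d[0]-c*d[1])/.06,-d[2]/.06],3),'twist',round(np.degrees(t)/8,3),'F',np.round(s['force'],1),'w',round(s['grip_width'],4))
if __name__=='__main__': rem([float(a) for a in sys.argv[1:4]],float(sys.argv[4]))
E
python3 rem.py .5685 -.1409 .3124 .2
```

```text
clock: 0.92
position: [0.3974, -0.3615, 0.2395]
tool_rot: [3.141, 0.0, 1.125]
force: [1.3, -0.2, 0.8]
grip_width: 0.0855
finger_force: 0.0
t 0.925 pos [ 0.3974 -0.3615  0.2395] [3.141 0.    1.125] rows xyz [4.547 0.988 0.658] twist -5.428 F [ 1.3 -0.2  0.8] w 0.0855
```

```bash
python3 -m creep '[[0.8,0.2,0,-1,1],[1.8,0.4,0.1,-2.2,1],[2.8,0.6,0.3,-3.4,1],[3.7,0.8,0.5,-4.5,1],[4.55,1,0.65,-5.4,1]]' 40
python3 -m creep '[[0,0,0,0,1],[0,0,0,0,1]]'
python3 - <<'E'
from h import *
from rem import rem
rem([.5685,-.1409,.3124],.2)
s=status.observe();im=snap('wrist','w1.png')
c=camera_params('wrist');T=np.array(c['tool_from_camera'])
from scipy.spatial.transform import Rotation as Ro
W=np.eye(4);W[:3,:3]=Ro.from_euler('xyz',s['tool_rot']).as_matrix();W[:3,3]=s['position']
np.save('cw.npy',W@T);M=np.linalg.inv(W@T);K=np.array(c['K'])
L=[[.03,-.02,.097],[.03,.02,.097],[-.017,-.02,.1],[-.017,.02,.1],[-.006,-.084,.085]]
q=cv2.projectPoints(w([.5685,-.1409,.3124],L),cv2.Rodrigues(M[:3,:3])[0],M[:3,3],K,None)[0].reshape(-1,2);print(q.round(1))
for u,v in q: cv2.circle(im,(int(round(u)),int(round(v))),2,(0,0,255),-1)
cv2.imwrite('pics/w1o.png',cv2.resize(im,(800,600)))
E
```

```text
clock: 1.55
position: [0.5701, -0.1422, 0.1999]
tool_rot: [-3.142, -0.0, 1.878]
force: [1.0, -0.4, 0.4]
grip_width: 0.0857
finger_force: 0.0
clock: 1.8
position: [0.5689, -0.1442, 0.2001]
tool_rot: [-3.141, 0.0, 1.873]
force: [-0.1, -0.3, -0.5]
grip_width: 0.0854
finger_force: 0.0
t 1.8 pos [ 0.5689 -0.1442  0.2001] [-3.141  0.     1.873] rows xyz [0.054 0.011 0.002] twist -0.073 F [-0.1 -0.3 -0.5] w 0.0854
[[296.9 212.5]
 [298.3 158.9]
 [232.7 214.5]
 [231.  160.4]
 [249.6 281.1]]
```

View pics/w1o.png

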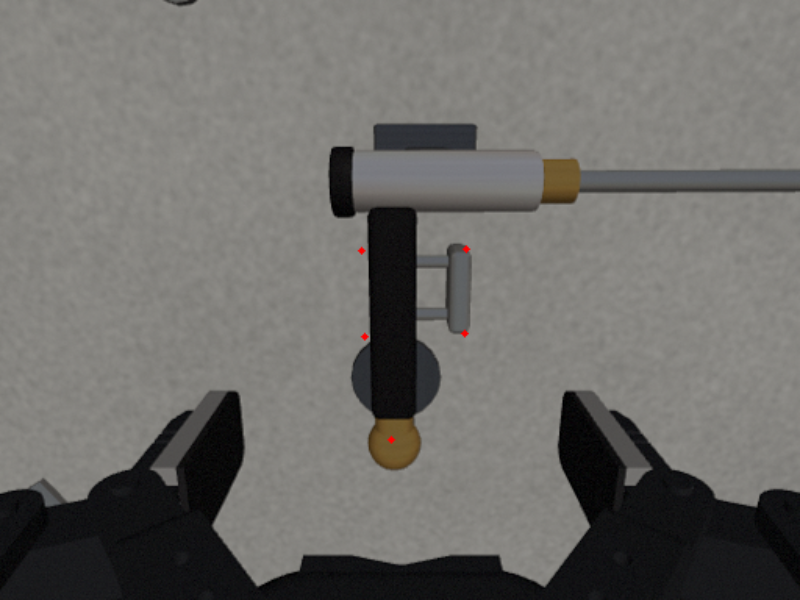

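The wrist view shows the gun x=0 line at about column 407 (grip back edge 370, trigger front 471 in the 800 px view) and the finger mid at about 401. So I should go about 3 mm along tool +y and about 4 mm along tool +x. I'll descend halfway and check again.

```bash
python3 -m creep '[[0.03,0.02,0.3,-0.03,1],[0.07,0.05,0.7,-0.06,1],[0.07,0.05,1,-0.06,1],[0.07,0.05,1,-0.06,1]]' 40
python3 - <<'E'
from h import *
from rem import rem
rem([.5685,-.1409,.3124],.074)
im=snap('wrist','w2.png')
cv2.imwrite('pics/w2o.png',cv2.resize(im,(800,600)))
c=camera_params('wrist');T=np.array(c['tool_from_camera']);M=np.linalg.inv(T);K=np.array(c['K'])
# tool-frame points: centre line at gun heights, edges if centred
s=status.observe();z0=s['position'][2]
L=[[a,x,z0-z] for x,z in((-.017,.085),(-.017,.1),(.005,.085),(.03,.085),(.03,.097),(0,.085)) for a in(-.02,.02)]
q=cv2.projectPoints(np.array(L),cv2.Rodrigues(M[:3,:3])[0],M[:3,3],K,None)[0].reshape(-1,2)*800/512;print(q.round(0).tolist())
E
```

```text
clock: 2.35
position: [0.5698, -0.1391, 0.1388]
tool_rot: [-3.139, -0.001, 1.882]
force: [-0.4, -0.6, 0.2]
grip_width: 0.0851
finger_force: 0.0
t 2.35 pos [ 0.5698 -0.1391  0.1388] [-3.139e+00 -1.000e-03  1.882e+00] rows xyz [-0.021 -0.03   1.08 ] twist -0.011 F [-0.4 -0.6  0.2] w 0.0851
[[354.0, 384.0], [351.0, 284.0], [350.0, 402.0], [347.0, 296.0], [411.0, 384.0], [411.0, 284.0], [475.0, 384.0], [480.0, 284.0], [480.0, 398.0], [485.0, 293.0], [398.0, 384.0], [398.0, 284.0]]
```

View pics/w2o.png

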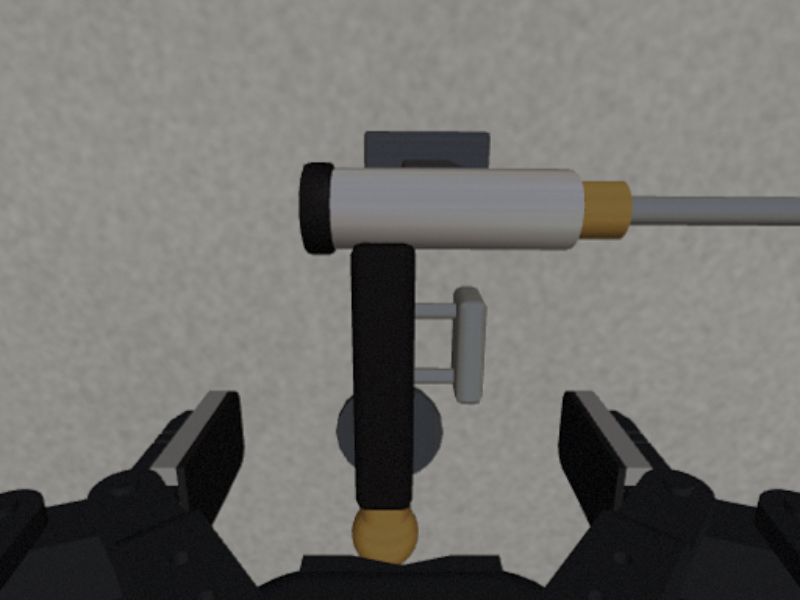

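The view now shows grip edges at 353/413 (expected 350/412 when centred) and trigger front at 485 (expected 482). It is centred to within about 1 mm, so I go down.

```bash
python3 -m creep '[[-0.03,0.015,0.3,0,1],[-0.03,0.015,0.7,0,1],[-0.03,0.015,1.08,0,1],[-0.03,0.015,1.08,0,1],[-0.03,0.015,1.08,0,1]]' 40
python3 rem.py .5685 -.1409 .3124 .074
python3 - <<'E'
from h import *
cv2.imwrite('pics/w3.png',cv2.resize(snap('wrist','w3r.png'),(800,600)))
E
```

```text
clock: 3.02
position: [0.5726, -0.1404, 0.0762]
tool_rot: [3.141, 0.0, 1.882]
force: [0.8, 0.6, -0.2]
grip_width: 0.0852
finger_force: 0.0
t 3.025 pos [ 0.5726 -0.1404  0.0762] [3.141 0.    1.882] rows xyz [ 0.013 -0.068  0.037] twist -0.008 F [ 0.8  0.6 -0.2] w 0.0852
```

View pics/w3.png

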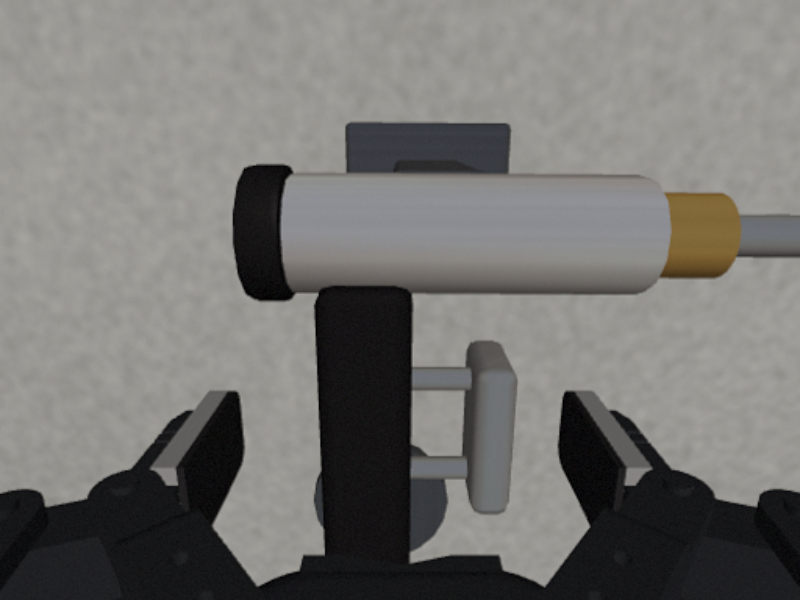

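It is centred on grip and trigger, so I start to close.

```bash
python3 -m creep '[[0,0,0.03,0,0.6],[0,0,0.03,0,0.45],[0,0,0.03,0,0.3],[0,0,0.03,0,0.3]]' 40; python3 rem.py .5685 -.1409 .3124 .074
```

```text
clock: 3.58
position: [0.5699, -0.1414, 0.0742]
tool_rot: [-3.137, 0.0, 1.881]
force: [-20.4, -2.8, 24.7]
grip_width: 0.0329
finger_force: 42.2
t 3.575 pos [ 0.5699 -0.1414  0.0742] [-3.137  0.     1.881] rows xyz [ 0.015 -0.019  0.003] twist -0.017 F [-20.4  -2.8  24.7] w 0.0329
```

Width is 33 to 34 mm, so the trigger is fully squeezed. I hold for about 2 s.

```bash
H='x'; python3 -m creep '[[0,-0.02,0,0,0.3],[0,-0.03,0,0,0.3],[0,-0.03,0,0,0.3],[0,-0.03,0,0,0.3],[0,-0.03,0,0,0.3]]' 40; python3 -m creep '[[0,0,0,0,0.3],[0,0,0,0,0.3],[0,0,0,0,0.3],[0,0,0,0,0.3],[0,0,0,0,0.3]]' 40;  python3 - <<'E'
from h import *
im=np.hstack([snap('scene','s4.png')[100:300,80:280],snap('wrist','w4.png')[184:,56:456]]);cv2.imwrite('pics/c4.png',im)
E
```

```text
clock: 4.2
position: [0.5698, -0.1414, 0.0743]
tool_rot: [-3.14, 0.0, 1.881]
force: [-8.6, -0.9, 13.5]
grip_width: 0.0323
finger_force: 39.7
clock: 4.82
position: [0.5698, -0.1414, 0.0743]
tool_rot: [-3.14, 0.0, 1.881]
force: [-9.8, -1.5, 14.3]
grip_width: 0.0323
finger_force: 39.7
```

View pics/c4.png

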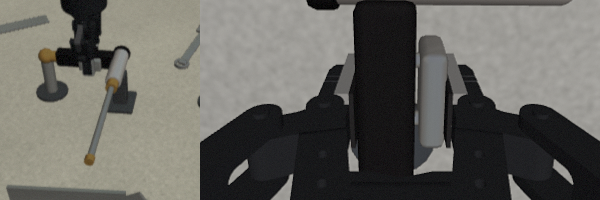

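The pads sit on the grip back and the trigger front, and the trigger is pressed in close to the grip (about 5 px gap). I finish the hold, release, and rise clear.

```bash
python3 -m creep '[[0,0,0,0,0.3],[0,0,0,0,0.3],[0,0,0,0,0.3],[0,0,0,0,0.3],[0,0,0,0,0.3]]' 40; python3 -m creep '[[0,0,0,0,1],[0,0,0,0,1],[0,0,0,0,1],[0,0,0,0,1],[0,0,0,0,1]]' 40; python3 rem.py .5685 -.1409 .3124 .2
```

```text
clock: 5.55
position: [0.5698, -0.1414, 0.0743]
tool_rot: [-3.14, 0.0, 1.881]
force: [-8.2, -1.1, 15.2]
grip_width: 0.0327
finger_force: 39.7
clock: 6.18
position: [0.5704, -0.1409, 0.0737]
tool_rot: [-3.141, -0.0, 1.882]
force: [0.7, -0.8, -0.5]
grip_width: 0.0851
finger_force: 0.0
t 6.175 pos [ 0.5704 -0.1409  0.0737] [-3.141 -0.     1.882] rows xyz [ 0.01  -0.03  -2.105] twist -0.008 F [ 0.7 -0.8 -0.5] w 0.0851
```

```bash
python3 -m creep '[[0,0.03,-0.4,0,1],[0,0.03,-1.1,0,1],[0,0.03,-1.8,0,1],[0,0.03,-2.1,0,1],[0,0.03,-2.1,0,1]]'
python3 - <<'E'
from h import *
cv2.imwrite('pics/w5.png',snap('wrist','w5r.png'))
E
```

```text
clock: 6.8
position: [0.5725, -0.1405, 0.2004]
tool_rot: [3.14, 0.001, 1.882]
force: [-0.2, -0.4, -0.8]
grip_width: 0.0853
finger_force: 0.0
```

View pics/w5.png

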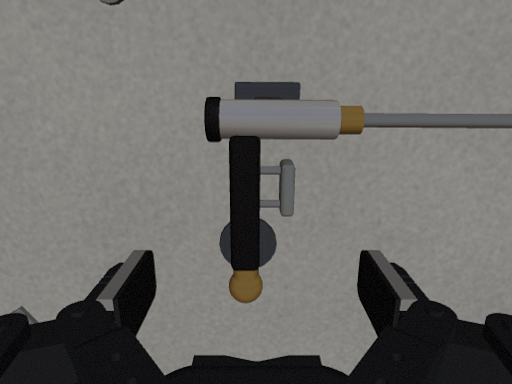

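The trigger at (287,187) has sprung back to its free position and the arm is clear of everything, so I hand in.

```bash
python3 -c "
from workcell import bot
print(bot.job_done())"
```

```text
the job is handed in; nothing more can be done
None
```

I squeezed the long-nozzled gun's trigger to full travel (fingers about 33 mm apart, 34 mm expected at full second stage), held it for about 2 s, and let go; it sprang back, I never went near the short-nozzled gun, and the job is handed in.

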